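Brake the spinning decorating turntable and lock it with its pin

TASK

The decorating turntable is spinning freely. Slow its wheel gently by touch, never pressing on it hard, until it stands still with its hole under the slot of the fixed bracket; then take the lock pin out of its wooden block, put it upright through slot and hole until its flange rests on the bracket, and leave it there with the wheel locked and everything else on the table undisturbed.

Things in the scene. Friction and masses are not known exactly. Their poses are not given: they have to be found in the camera images.
- turntable: The turntable's fixed stand (round dark steel foot, column, slotted bracket), carrying the wheel. Origin: on the table under the wheel's axis, z up; +y points from the axis to the bracket: a post 44 mm wide, 22 mm thick, 116 mm tall, centred 146 mm from the axis, whose flat arm (44 mm wide, 8 mm thick) reaches over the wheel to 63 mm from the axis, 8 mm above it. Fixed to the table.
- wheel (a joint): Wheel angle in rad, growing without end, counter-clockwise from above; a whole multiple of 2 pi when the hole is under the slot. A plain aluminium disc, 113 mm radius, 12 mm thick, 1.5 kg. Half a second after the start it turns at 2.5 to 4.5 rad/s, then coasts, losing under 0.1 rad/s each second. It stays where it is stopped; a finger pressed lightly on its top can drag it round.
- axle (a point): Centre of the wheel's flat top face, on the axis, 100 mm above the table (fixed point). The spindle is rubber-cushioned: the wheel sinks about 1 mm for each 20 N of push; more than 16 N is too hard. Brake it on the top face within 60 mm of the axis, away from the bracket: farther out, from 77 to 93 mm, the hole would catch a fingertip.
- hole (a point): Centre of the mouth of the wheel's only hole, at the top face, 85 mm from the axis; it turns with the wheel. The hole is square, 16 mm, goes right through, and an engraved dark line runs to it from the wheel's centre.
- slot (a point): Centre of the slot, at the top face of the bracket's arm, 116 mm above the table, 85 mm from the axis. The slot goes through the arm; it is 16 mm wide across and 28 mm long along the radius (the y of the turntable).
- pin_mid (a point): Centre of the lock pin's turned wooden handle (round, 24 mm thick, 43 mm tall; grasp it from above), on the pin's axis, z up along the pin. The steel flange below it (32 mm across, 4 mm thick) has its underside 25 mm below this point; the round steel shank under that is 12 mm thick and 45 mm long. The pin weighs about 90 g and starts upright in the block, flange on the block's top.
- pin: The lock pin, 92 mm long; its origin is the tapered lower tip of its shank, 70 mm below the handle's centre, z up along the pin. Fully home, the flange lies on the bracket's arm and this tip is 45 mm below the arm's top face, 29 mm below the wheel's top face.
- block_hole0 (a point): Mouth of the hole, 15 mm wide, in the top of the fixed wooden block (70 x 70 mm, 55 mm tall) in which the pin stands at the start.
- jar_a: Bystander: white lidded glaze jar, 60 mm across, 75 mm tall; origin under its centre.
- jar_b: Bystander: smaller brown lidded glaze jar, 52 mm across, 65 mm tall; origin under its centre.
- cup: Bystander: terracotta cup, 72 mm across, 80 mm tall; origin under its centre.
- stamp: Bystander: turned wooden clay stamp, 44 mm across, 50 mm tall; origin under its centre.
- brush: Bystander: brush, 180 mm long, lying flat.
- rib: Bystander: spatula, 200 mm long, lying flat.
- tile: Bystander: terracotta tile, 100 x 100 x 8 mm, lying flat; origin under its centre.
Things that resemble listed ones, but are neither listed nor needed, are in the scene too. Leave any green or pink look-alike of the pin alone.

How it is judged:
By the outcome, as a careful person would: the job done as asked, in the order asked, and still so for the second after the job is handed in, with the robot touching nothing.
It also fails if it takes over 69 s, if anything falls off the work surface, if the arm or the gripper's body presses on something with over 40 N, if the wrist force passes 120 N, or if a joint passes its speed limit or range.

ROBOT

A 6-joint arm with a two-finger parallel gripper is mounted at the origin on the work surface. World frame = base frame: x ahead of the robot, y to its left, z up, the work surface at z = 0. Lengths are in m, angles in rad, forces in N, time in s.
With the tool pointing down it reaches from about 0.35 to 0.95 m from the base axis. Payload 17.4 kg.
Tool frame: the origin (TCP) lies midway between the tips of the shut fingers; the grasp point (between the pads) lies 19 mm behind it (ctrl.hold_point_z is the distance from the TCP to the grasp point, in m); z points along the fingers, y is the line along which they close (so a half turn about z gives the same grasp; the last joint's range is limited). The gripper opens to 93 mm and grips with 3 to 60 N. Pads are 15 mm wide; open, the fingers measure 128 mm over their backs; the gripper's body (75 mm by 188 mm) begins 65 mm behind the grasp point.
Start: joints at [1.113, 0.116, 1.442, -0, 1.584, -0.038], TCP at [0.275, 0.616, 0.219] pointing down, gripper open.
Joint ranges: [-2.83, 2.83], [-0.83, 2.19], [0.07, 2.5], [-1.14, 4.28], [0.01, 3], [-2.97, 2.97]. Speed limits (rad/s): [1.89, 1.89, 2.22, 3.14, 3.14, 3.14].

INTERFACE

Orientations are given as a unit quaternion [w, x, y, z].
In Python, from bench import ctrl, optics, close_job gives the robot as it stands.
- The arm moves only by the tool arm_command, never from a script. Its argument "steps" is a list of rows, each an object of numbers: "dx", "dy", "dz": the shift along the tool's x, y, z in cm; "ax", "ay", "az": the turn, a rotation vector about the tool's x, y, z in rad; "gripper": the opening, from 0 (shut) to 1 (fully open). A call has 1 to 12 rows; each row is the pose to reach, as a shift and turn from the pose commanded when the call began, along the tool's axes at that moment; what a row does not reach only later rows make up. A row lasts 1/12 s, in which the tool goes at most 41.7 mm and 7.16 degrees, less where a joint would pass 70% of its speed; a pose out of reach is approached as far as the arm can. A call with a gripper value outside its range is refused whole. The fingers move at their own pace and stop on an object; "squeeze" is the grip in N (left out, the last holds). Time passes only in rows, so rows that repeat a pose let the fingers close. It gives the time, the measured TCP pose, the force, the opening and the grip force at its end, in the units of the state.
- ctrl.get_state(): the state, without advancing time (a new reading comes with each control period).
- optics.read_camera(name): name is "side" or "top"; returns (picture, depth): 384x512x3 uint8, blue, green, red; 384x512 float32, m along the optical axis (not along the pixel's ray), 0 where there is no reading.
- optics.camera_info(name): a dict with "camera_matrix" (3x3 intrinsics, pixels), "position" and "attitude" of the camera in the world. Camera axes: x right, y down, z forward; pixel columns grow to the right and rows downward; lengths in m; the calibration is good to about 2 mm. A picture is of the moment at which its call begins. camera_info takes no time and is no camera call.
- close_job(): hands the job in; it is judged then, once.
The state is a dict: "t": time; "qpos": joint angles; "joint_velocities": joint speeds; "joint_efforts": joint torques, N m; "ee_pos": TCP position; "eef_rot": TCP orientation; "wrist_force": force on the tool from outside, world axes, zero at the start; "ft_torque": the same for the moment, N m; "width": finger opening in m; "gripper_force": force on a finger pad.
Only numpy, scipy, OpenCV 4.12 (cv2) and the standard library are available. Lean on these libraries where they do the work, as an engineer would, in place of code of your own. Each camera call takes 0.05 s, during which the arm holds its last target. There are 200 camera calls.

## Working session

There is one attempt and no reset: what is moved stays moved. The work goes in short steps, Python scripts to look and compute and a tool call to move; the robot and the scene stay as the last step left them, time stands still between calls to the robot, and variables do not carry over. Pictures are saved under pics/ and viewed, at most 15 in all, crops included, and the job is handed in when it is done.

Besides the shell and the picture viewer there is one more tool, called after "Call:" as name(argument=value, ...), one argument or row to a line, values as JSON. arm_command: Moves the arm, as the interface text tells. Its arguments: {"type":"object","properties":{"steps":{"type":"array"},"squeeze":{"type":"number"}},"required":["steps"]}

```bash
mkdir -p pics
cat > h.py <<'E'
import numpy as np, cv2
from bench import ctrl, optics
from scipy.spatial.transform import Rotation as R
def cam(n):
    i=optics.camera_info(n); q=i["attitude"]
    a=np.array(q)
    M=a if a.shape==(3,3) else R.from_quat(a[[1,2,3,0]]).as_matrix()
    return np.array(i["camera_matrix"]),np.array(i["position"]),M
def ray(n,u,v,z):
    K,p,M=cam(n); d=M@np.linalg.solve(K,[u,v,1.]); return p+d*(z-p[2])/d[2]
def proj(n,P):
    K,p,M=cam(n); c=K@(M.T@(np.array(P)-p)); return c[:2]/c[2]
def cloud(n,D):
    K,p,M=cam(n); v,u=np.mgrid[:384,:512]
    c=np.stack([(u-K[0,2])/K[0,0]*D,(v-K[1,2])/K[1,1]*D,D],-1); return c@M.T+p
def tool(dw):
    s=ctrl.get_state(); q=np.array(s["eef_rot"])[[1,2,3,0]]
    return R.from_quat(q).inv().apply(dw)*100
E
python3 - <<'E'
from h import *
for n in("top","side"):
    b,d=optics.read_camera(n); cv2.imwrite(f"pics/{n}0.png",b); np.save(n+"0.npy",d)
    print(n,optics.camera_info(n))
print(ctrl.get_state(), ctrl.hold_point_z)
E
```

```text
top {'camera_matrix': array([[382.9164381 ,   0.        , 260.99977156],
       [  0.        , 382.9164381 , 193.25570889],
       [  0.        ,   0.        ,   1.        ]]), 'position': array([ 0.4408984 , -0.07395324,  1.13202582]), 'attitude': array([ 0.0535099 , -0.69480948,  0.71651159, -0.03142637])}
side {'camera_matrix': array([[387.76604089,   0.        , 260.92022241],
       [  0.        , 387.76604089, 193.61174776],
       [  0.        ,   0.        ,   1.        ]]), 'position': array([ 0.24307383, -0.58847795,  0.67776971]), 'attitude': array([-0.39647098,  0.88193018, -0.23604836,  0.09639028])}
{'t': 0.1, 'qpos': array([ 1.11321110e+00,  1.16438764e-01,  1.44218504e+00,  3.27486134e-05,
        1.58397204e+00, -3.78164470e-02]), 'joint_velocities': array([-1.17350659e-03, -2.08691743e-04, -2.87772940e-03,  6.42246868e-05,
       -5.18945633e-04,  1.07471641e-03]), 'joint_efforts': array([ 1.58254654e-03, -7.22894382e+01, -6.23867655e+01,  7.81270349e-02,
        2.27748812e-02, -3.95395784e-05]), 'ee_pos': array([0.27502983, 0.61624183, 0.21798683]), 'eef_rot': array([-1.38852125e-04,  2.08346597e-01,  9.78054929e-01, -4.82271380e-04]), 'wrist_force': array([ 1.1225118 ,  0.12479046, -0.0949707 ]), 'ft_torque': array([ 0.05178214, -0.00353549, -0.02856911]), 'gripper_force': 0.0, 'width': 0.09251653881510795} 0.0188
```

View pics/top0.png

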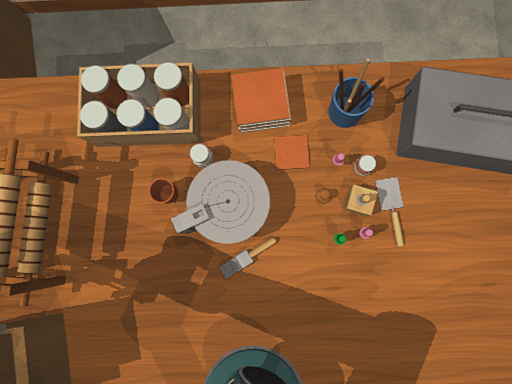

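View pics/side0.png

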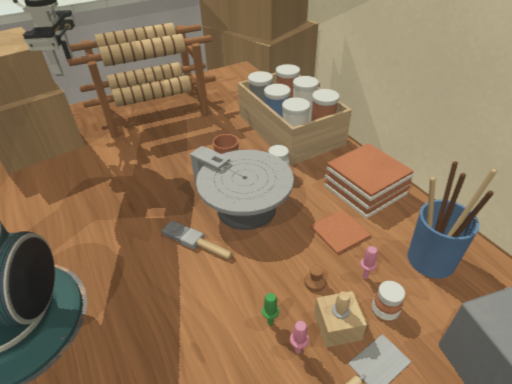

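Top view: the wheel is centred near (228,202) with its bracket at (192,217), and the block and pin are near (364,198). The pink and green look-alikes stand around the block. The side view shows the same objects: wheel (245,180), block (340,318).

Run:
```python
from h import *
d=np.load("top0.npy"); b=cv2.imread("pics/top0.png"); P=cloud("top",d)
v,u=np.mgrid[:384,:512]
# wheel: contour of z~0.1 near seed
near=(np.hypot(u-228,v-202)<60)
m=(near&(abs(P[...,2]-.1)<.006)).astype(np.uint8)*255
c=max(cv2.findContours(m,0,1)[0],key=cv2.contourArea)
pts=np.array([ray("top",*p[0],.1)[:2] for p in c])
from scipy.optimize import least_squares
r=least_squares(lambda x:np.hypot(*(pts-x[:2]).T)-x[2],[pts[:,0].mean(),pts[:,1].mean(),.113],loss="soft_l1",f_scale=.002)
print("wheel",r.x, np.median(P[m>0][:,2])); W=r.x[:2]
a=near&(P[...,2]>.110)&(P[...,2]<.125)
A=np.array([ray("top",x,y,.116)[:2] for y,x in zip(*np.where(a))])
(cx,cy),wh,an=cv2.minAreaRect(A.astype(np.float32)); print("arm",cx,cy,wh,an,np.median(P[a][:,2]))
k=np.array([cx,cy])-W; print("dir",np.arctan2(k[1],k[0]),np.linalg.norm(k))
# pin
q=(np.hypot(u-366,v-198)<20)
for lo,hi in((.048,.062),(.09,.112)):
    s=q&(P[...,2]>lo)&(P[...,2]<hi); Q=P[s]; print(lo,s.sum(),np.median(Q,0) if s.sum() else 0,(Q.max(0)+Q.min(0))/2, cv2.minAreaRect(np.argwhere(s)[:,::-1].astype(np.float32)))
for n,x,y,w in(("top",205,208,45),("top",366,198,45)):
    i=b[y-w:y+w,x-w:x+w]; cv2.imwrite(f"pics/c{x}.png",cv2.resize(i,(400,400),interpolation=2))
cv2.imwrite("pics/crop.png",np.hstack([cv2.imread("pics/c205.png"),cv2.imread("pics/c366.png")]))
```

```text
wheel [0.54761658 0.04830602 0.11172631] 0.10044291351163093
arm 0.5033673644065857 0.14985400438308716 (0.04476611316204071, 0.09405965358018875) 23.674287796020508 0.11678279775215517
dir 1.9817343048356295 0.11076997186271702
0.048 555 [ 0.5424047  -0.31972496  0.05596036] [ 0.54363005 -0.32363388  0.05472153] ((361.1037902832031, 199.88677978515625), (25.961143493652344, 24.99962043762207), 15.945395469665527)
0.09 61 [ 0.54350561 -0.31968866  0.10117114] [ 0.54317351 -0.32081767  0.09823113] ((364.0, 198.5), (7.0, 8.0), 90.0)
```

View pics/crop.png

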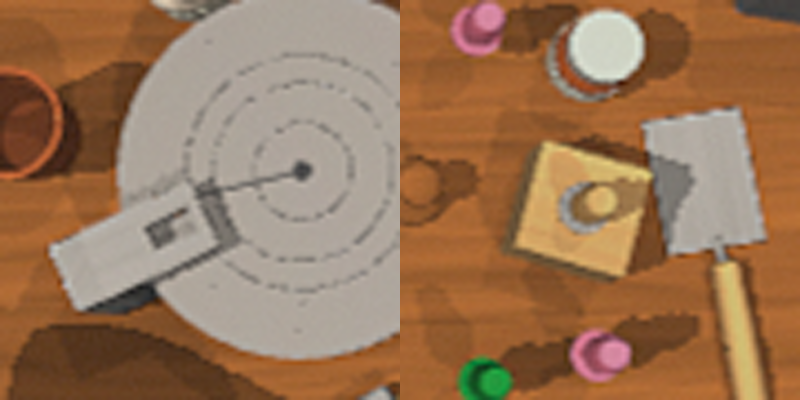

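Call:
arm_command(
  steps=[
    {"dz": -4,"gripper": 0},
    {"dz": -8},
    {"dx": -2,"dy": -1.5,"dz": -12},
    {"dx": -5,"dy": -3.7,"dz": -15},
    {"dx": -8,"dy": -6,"dz": -16},
    {"dx": -11,"dy": -8.2,"dz": -16},
    {"dx": -14,"dy": -10.4,"dz": -16},
    {"dx": -17,"dy": -12.7,"dz": -16},
    {"dx": -20,"dy": -15,"dz": -16},
    {"dx": -23,"dy": -17.1,"dz": -16},
    {"dx": -26,"dy": -19.4,"dz": -16},
    {"dx": -29,"dy": -21.6,"dz": -16},
  ],
)

```text
validation failed for argument at $.st...
```

Call:
arm_command(
  steps=[
    {"dx": 0,"dy": 0,"dz": -4,"ax": 0,"ay": 0,"az": 0,"gripper": 0},
    {"dx": 0,"dy": 0,"dz": -8,"ax": 0,"ay": 0,"az": 0,"gripper": 0},
    {"dx": -2,"dy": -1.5,"dz": -12,"ax": 0,"ay": 0,"az": 0,"gripper": 0},
    {"dx": -5,"dy": -3.7,"dz": -15,"ax": 0,"ay": 0,"az": 0,"gripper": 0},
    {"dx": -8,"dy": -6,"dz": -16,"ax": 0,"ay": 0,"az": 0,"gripper": 0},
    {"dx": -11,"dy": -8.2,"dz": -16,"ax": 0,"ay": 0,"az": 0,"gripper": 0},
    {"dx": -14,"dy": -10.4,"dz": -16,"ax": 0,"ay": 0,"az": 0,"gripper": 0},
    {"dx": -17,"dy": -12.7,"dz": -16,"ax": 0,"ay": 0,"az": 0,"gripper": 0},
    {"dx": -20,"dy": -15,"dz": -16,"ax": 0,"ay": 0,"az": 0,"gripper": 0},
    {"dx": -23,"dy": -17.1,"dz": -16,"ax": 0,"ay": 0,"az": 0,"gripper": 0},
    {"dx": -26,"dy": -19.4,"dz": -16,"ax": 0,"ay": 0,"az": 0,"gripper": 0},
    {"dx": -29,"dy": -21.6,"dz": -16,"ax": 0,"ay": 0,"az": 0,"gripper": 0},
  ],
)

```text
t: 1.1
ee_pos: [0.4523, 0.2991, 0.3785]
eef_rot: [-0.0, 0.208, 0.978, -0.0]
wrist_force: [1.4, 1.2, -0.3]
width: 0.0178
gripper_force: 0.0
```

Call:
arm_command(
  steps=[
    {"dx": -3,"dy": -2.2,"dz": 0,"ax": 0,"ay": 0,"az": 0,"gripper": 0},
    {"dx": -6,"dy": -4.5,"dz": 0,"ax": 0,"ay": 0,"az": 0,"gripper": 0},
    {"dx": -9,"dy": -6.7,"dz": 0,"ax": 0,"ay": 0,"az": 0,"gripper": 0},
    {"dx": -12,"dy": -9,"dz": 2,"ax": 0,"ay": 0,"az": 0,"gripper": 0},
    {"dx": -15,"dy": -11.2,"dz": 5,"ax": 0,"ay": 0,"az": 0,"gripper": 0},
    {"dx": -18,"dy": -13.5,"dz": 8,"ax": 0,"ay": 0,"az": 0,"gripper": 0},
    {"dx": -20.5,"dy": -15.3,"dz": 12,"ax": 0,"ay": 0,"az": 0,"gripper": 0},
    {"dx": -21.6,"dy": -16.2,"dz": 16,"ax": 0,"ay": 0,"az": 0,"gripper": 0},
    {"dx": -21.6,"dy": -16.2,"dz": 20,"ax": 0,"ay": 0,"az": 0,"gripper": 0},
    {"dx": -21.6,"dy": -16.2,"dz": 23,"ax": 0,"ay": 0,"az": 0,"gripper": 0},
    {"dx": -21.6,"dy": -16.2,"dz": 25.5,"ax": 0,"ay": 0,"az": 0,"gripper": 0},
    {"dx": -21.6,"dy": -16.2,"dz": 26.5,"ax": 0,"ay": 0,"az": 0,"gripper": 0},
  ],
)

```text
t: 2.1
ee_pos: [0.5809, 0.0644, 0.1078]
eef_rot: [-0.003, 0.209, 0.978, -0.001]
wrist_force: [-0.7, 0.9, -0.8]
width: 0.0007
gripper_force: 0.0
```

Run:
```python
from h import *
s=ctrl.get_state(); print(s["t"],s["ee_pos"],s["wrist_force"])
for n in("top","side"):
    b,_=optics.read_camera(n); cv2.imwrite(f"pics/{n}1.png",b)
cv2.imwrite("pics/b1.png",np.hstack([cv2.resize(cv2.imread(f"pics/{n}1.png"),(400,300)) for n in("top","side")]))
```

```text
2.1 [0.58085692 0.06444312 0.1078269 ] [-0.67370686  0.94039529 -0.76284426]
```

View pics/b1.png

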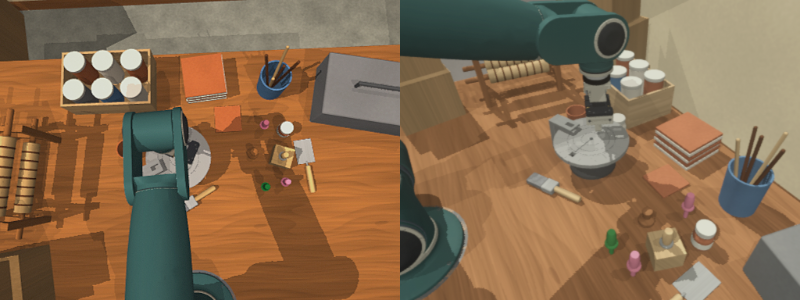

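The side view shows the finger (right half, ~(590,125)) just over the wheel, right of the axis. The engraved line can be seen there.

Call:
arm_command(
  steps=[
    {"dx": 0,"dy": 0,"dz": 0,"ax": 0,"ay": 0,"az": 0,"gripper": 0},
    {"dx": 0,"dy": 0,"dz": 0,"ax": 0,"ay": 0,"az": 0,"gripper": 0},
    {"dx": 0,"dy": 0,"dz": 0,"ax": 0,"ay": 0,"az": 0,"gripper": 0},
  ],
)

```text
t: 2.45
ee_pos: [0.5841, 0.0652, 0.1161]
eef_rot: [0.002, 0.208, 0.978, 0.0]
wrist_force: [-0.4, -0.5, 0.3]
width: 0.0007
gripper_force: 0.0
```

Run:
```python
from h import *
s=ctrl.get_state(); print(s["t"],s["ee_pos"],s["wrist_force"],s["eef_rot"])
```

```text
2.45 [0.58406955 0.06521428 0.11609851] [-0.41740358 -0.53324567  0.30551558] [1.55131826e-03 2.08199090e-01 9.78085153e-01 4.07959997e-04]
```

Call:
arm_command(
  steps=[
    {"dx": 0,"dy": 0,"dz": 0.2,"ax": 0,"ay": 0,"az": 0,"gripper": 0},
    {"dx": 0,"dy": 0,"dz": 0.4,"ax": 0,"ay": 0,"az": 0,"gripper": 0},
    {"dx": 0,"dy": 0,"dz": 0.6,"ax": 0,"ay": 0,"az": 0,"gripper": 0},
    {"dx": 0,"dy": 0,"dz": 0.75,"ax": 0,"ay": 0,"az": 0,"gripper": 0},
    {"dx": 0,"dy": 0,"dz": 0.85,"ax": 0,"ay": 0,"az": 0,"gripper": 0},
    {"dx": 0,"dy": 0,"dz": 0.95,"ax": 0,"ay": 0,"az": 0,"gripper": 0},
    {"dx": 0,"dy": 0,"dz": 1.0,"ax": 0,"ay": 0,"az": 0,"gripper": 0},
    {"dx": 0,"dy": 0,"dz": 1.05,"ax": 0,"ay": 0,"az": 0,"gripper": 0},
    {"dx": 0,"dy": 0,"dz": 1.1,"ax": 0,"ay": 0,"az": 0,"gripper": 0},
    {"dx": 0,"dy": 0,"dz": 1.1,"ax": 0,"ay": 0,"az": 0,"gripper": 0},
  ],
)

```text
t: 3.28
ee_pos: [0.5831, 0.065, 0.1026]
eef_rot: [-0.0, 0.208, 0.978, -0.0]
wrist_force: [0.1, 0.9, 0.8]
width: 0.0003
gripper_force: 0.0
```

Call:
arm_command(
  steps=[
    {"dx": 0,"dy": 0,"dz": 0.05,"ax": 0,"ay": 0,"az": 0,"gripper": 0},
    {"dx": 0,"dy": 0,"dz": 0.1,"ax": 0,"ay": 0,"az": 0,"gripper": 0},
    {"dx": 0,"dy": 0,"dz": 0.15,"ax": 0,"ay": 0,"az": 0,"gripper": 0},
    {"dx": 0,"dy": 0,"dz": 0.18,"ax": 0,"ay": 0,"az": 0,"gripper": 0},
    {"dx": 0,"dy": 0,"dz": 0.2,"ax": 0,"ay": 0,"az": 0,"gripper": 0},
    {"dx": 0,"dy": 0,"dz": 0.2,"ax": 0,"ay": 0,"az": 0,"gripper": 0},
    {"dx": 0,"dy": 0,"dz": 0.2,"ax": 0,"ay": 0,"az": 0,"gripper": 0},
  ],
)

```text
t: 3.87
ee_pos: [0.5831, 0.065, 0.1006]
eef_rot: [-0.0, 0.208, 0.978, -0.0]
wrist_force: [0.1, 0.4, 0.7]
width: 0.0005
gripper_force: 0.0
```

Call:
arm_command(
  steps=[
    {"dx": 0,"dy": 0,"dz": 0.03,"ax": 0,"ay": 0,"az": 0,"gripper": 0},
    {"dx": 0,"dy": 0,"dz": 0.05,"ax": 0,"ay": 0,"az": 0,"gripper": 0},
    {"dx": 0,"dy": 0,"dz": 0.07,"ax": 0,"ay": 0,"az": 0,"gripper": 0},
    {"dx": 0,"dy": 0,"dz": 0.07,"ax": 0,"ay": 0,"az": 0,"gripper": 0},
    {"dx": 0,"dy": 0,"dz": 0.07,"ax": 0,"ay": 0,"az": 0,"gripper": 0},
  ],
)

```text
t: 4.28
ee_pos: [0.5832, 0.0651, 0.1001]
eef_rot: [0.0, 0.208, 0.978, 0.0]
wrist_force: [-0.8, 1.3, 0.9]
width: 0.0004
gripper_force: 0.5
```

Call:
arm_command(
  steps=[
    {"dx": 0,"dy": 0,"dz": 0.02,"ax": 0,"ay": 0,"az": 0,"gripper": 0},
    {"dx": 0,"dy": 0,"dz": 0.03,"ax": 0,"ay": 0,"az": 0,"gripper": 0},
    {"dx": 0,"dy": 0,"dz": 0.03,"ax": 0,"ay": 0,"az": 0,"gripper": 0},
    {"dx": 0,"dy": 0,"dz": 0.03,"ax": 0,"ay": 0,"az": 0,"gripper": 0},
  ],
)

```text
t: 4.62
ee_pos: [0.5832, 0.0651, 0.0999]
eef_rot: [0.0, 0.208, 0.978, 0.0]
wrist_force: [-0.6, -0.3, 5.0]
width: 0.0004
gripper_force: 1.8
```

```bash
cat > ang.py <<'E'
from h import *
W=np.array([.5476,.0483]); K,p,M=cam("side")
# rectified view of wheel top from side camera: 0.5 mm/px, 240mm square; world->pixel homography
def rect(b,z=.1):
    S=np.float32([[-.12,-.12],[.12,-.12],[.12,.12],[-.12,.12]])
    src=np.float32([proj("side",[*(W+s),z]) for s in S]); dst=((S+.12)/.24*480).astype(np.float32)
    return cv2.warpPerspective(b,cv2.getPerspectiveTransform(src,dst),(480,480))
if __name__=="__main__":
    import sys
    b,_=optics.read_camera("side"); i=rect(b); g=cv2.cvtColor(i,6).astype(float)
    # angular profile of darkness at radii 12..35mm relative to ring median
    th=np.arange(0,2*np.pi,np.pi/180); rr=np.arange(.014,.05,.0005)
    X=((W[0]*0+np.outer(rr,np.cos(th)))+.12)/.24*480; Y=(np.outer(rr,np.sin(th))+.12)/.24*480
    s=cv2.remap(g.astype(np.float32),X.astype(np.float32),Y.astype(np.float32),1)
    s=s-cv2.blur(s,(31,1)); pr=(s<-12).mean(0)
    k=np.argsort(-pr)[:6]; print(ctrl.get_state()["t"],[(int(a),round(float(pr[a]),2)) for a in k])
    if len(sys.argv)>1: cv2.imwrite(sys.argv[1],cv2.flip(i,0))
E
python3 ang.py pics/r1.png; python3 ang.py; python3 ang.py;python3 ang.py
```

```text
4.6667 [(296, 0.44), (297, 0.43), (298, 0.4), (299, 0.38), (295, 0.36), (300, 0.25)]
4.7167 [(297, 0.53), (296, 0.47), (298, 0.46), (295, 0.4), (299, 0.32), (294, 0.28)]
4.7667 [(297, 0.56), (296, 0.5), (298, 0.49), (295, 0.44), (299, 0.35), (294, 0.28)]
4.8167 [(297, 0.56), (296, 0.5), (298, 0.46), (295, 0.43), (299, 0.32), (294, 0.28)]
```

View pics/r1.png

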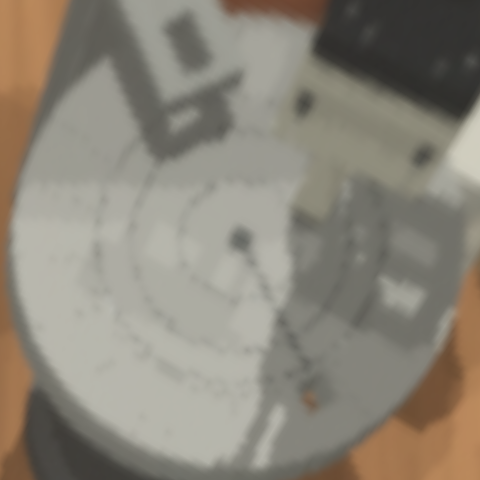

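The wheel has stopped with its line at 297°, and the bracket is at 113.6°. I'll drag it clockwise by about 184° with the light contact.

```bash
cat > arc.py <<'E'
from h import *
W=np.array([.5476,.0483])
def arc(total,step=3.5):
    s=ctrl.get_state(); v=np.array(s["ee_pos"])[:2]-W; n=int(np.ceil((abs(total)-2*step)/step))
    inc=[step/6,step/2,step*5/6]; prof=np.array(inc+[step]*max(n,0)+inc[::-1]); cum=np.cumsum(prof); cum*=abs(total)/cum[-1]
    print(np.round(s["wrist_force"],1),np.hypot(*v),np.degrees(np.arctan2(v[1],v[0])),len(cum))
    prev=np.zeros(2)
    for i,c in enumerate(cum):
        a=np.radians(np.sign(total)*c); r=np.array([[np.cos(a),-np.sin(a)],[np.sin(a),np.cos(a)]])@v-v
        t=tool([*r,0])[:2]; print(np.round(t-prev,2),end=" ")
        if i%12==11: prev=t; print("|")
E
python3 -c "
from arc import *
arc(-183.6)"
```

```text
[1.  0.7 3.1] 0.03935642262353701 24.894126474737593 57
[-0.03 -0.03] [-0.12 -0.1 ] [-0.25 -0.24] [-0.41 -0.41] [-0.56 -0.6 ] [-0.69 -0.79] [-0.82 -0.99] [-0.93 -1.19] [-1.03 -1.4 ] [-1.11 -1.62] [-1.19 -1.84] [-1.25 -2.07] |
[-0.05 -0.23] [-0.08 -0.46] [-0.1  -0.69] [-0.1  -0.93] [-0.1  -1.16] [-0.07 -1.39] [-0.04 -1.62] [ 0.01 -1.85] [ 0.07 -2.08] [ 0.15 -2.3 ] [ 0.24 -2.51] [ 0.34 -2.72] |
[ 0.11 -0.2 ] [ 0.24 -0.4 ] [ 0.38 -0.59] [ 0.53 -0.77] [ 0.68 -0.94] [ 0.85 -1.1 ] [ 1.03 -1.25] [ 1.22 -1.39] [ 1.41 -1.52] [ 1.61 -1.64] [ 1.82 -1.75] [ 2.04 -1.84] |
[ 0.22 -0.08] [ 0.44 -0.15] [ 0.67 -0.2 ] [ 0.9  -0.24] [ 1.13 -0.26] [ 1.37 -0.28] [ 1.6  -0.27] [ 1.83 -0.26] [ 2.06 -0.23] [ 2.29 -0.19] [ 2.52 -0.13] [ 2.74 -0.06] |
[0.22 0.08] [0.43 0.18] [0.64 0.29] [0.84 0.41] [1.03 0.54] [1.21 0.68] [1.36 0.81] [1.45 0.89] [1.47 0.92]
```

Call:
arm_command(
  steps=[
    {"dx": -0.03,"dy": -0.03,"dz": 0,"ax": 0,"ay": 0,"az": 0,"gripper": 0},
    {"dx": -0.12,"dy": -0.1,"dz": 0,"ax": 0,"ay": 0,"az": 0,"gripper": 0},
    {"dx": -0.25,"dy": -0.24,"dz": 0,"ax": 0,"ay": 0,"az": 0,"gripper": 0},
    {"dx": -0.41,"dy": -0.41,"dz": 0,"ax": 0,"ay": 0,"az": 0,"gripper": 0},
    {"dx": -0.56,"dy": -0.6,"dz": 0,"ax": 0,"ay": 0,"az": 0,"gripper": 0},
    {"dx": -0.69,"dy": -0.79,"dz": 0,"ax": 0,"ay": 0,"az": 0,"gripper": 0},
    {"dx": -0.82,"dy": -0.99,"dz": 0,"ax": 0,"ay": 0,"az": 0,"gripper": 0},
    {"dx": -0.93,"dy": -1.19,"dz": 0,"ax": 0,"ay": 0,"az": 0,"gripper": 0},
    {"dx": -1.03,"dy": -1.4,"dz": 0,"ax": 0,"ay": 0,"az": 0,"gripper": 0},
    {"dx": -1.11,"dy": -1.62,"dz": 0,"ax": 0,"ay": 0,"az": 0,"gripper": 0},
    {"dx": -1.19,"dy": -1.84,"dz": 0,"ax": 0,"ay": 0,"az": 0,"gripper": 0},
    {"dx": -1.25,"dy": -2.07,"dz": 0,"ax": 0,"ay": 0,"az": 0,"gripper": 0},
  ],
)

```text
t: 5.82
ee_pos: [0.5863, 0.0406, 0.0998]
eef_rot: [0.0, 0.208, 0.978, -0.0]
wrist_force: [-0.6, -0.2, 4.9]
width: 0.0004
gripper_force: 2.6
```

```bash
python3 -c "
from h import *
s=ctrl.get_state(); print(s['ee_pos'],s['wrist_force'])"; python3 ang.py
```

```text
[0.58625184 0.04058348 0.09975238] [-0.59033918 -0.23567639  4.88428469]
5.8667 [(262, 0.81), (263, 0.69), (261, 0.67), (260, 0.56), (337, 0.43), (336, 0.42)]
```

Call:
arm_command(
  steps=[
    {"dx": -0.05,"dy": -0.23,"dz": 0,"ax": 0,"ay": 0,"az": 0,"gripper": 0},
    {"dx": -0.08,"dy": -0.46,"dz": 0,"ax": 0,"ay": 0,"az": 0,"gripper": 0},
    {"dx": -0.1,"dy": -0.69,"dz": 0,"ax": 0,"ay": 0,"az": 0,"gripper": 0},
    {"dx": -0.1,"dy": -0.93,"dz": 0,"ax": 0,"ay": 0,"az": 0,"gripper": 0},
    {"dx": -0.1,"dy": -1.16,"dz": 0,"ax": 0,"ay": 0,"az": 0,"gripper": 0},
    {"dx": -0.07,"dy": -1.39,"dz": 0,"ax": 0,"ay": 0,"az": 0,"gripper": 0},
    {"dx": -0.04,"dy": -1.62,"dz": 0,"ax": 0,"ay": 0,"az": 0,"gripper": 0},
    {"dx": 0.01,"dy": -1.85,"dz": 0,"ax": 0,"ay": 0,"az": 0,"gripper": 0},
    {"dx": 0.07,"dy": -2.08,"dz": 0,"ax": 0,"ay": 0,"az": 0,"gripper": 0},
    {"dx": 0.15,"dy": -2.3,"dz": 0,"ax": 0,"ay": 0,"az": 0,"gripper": 0},
    {"dx": 0.24,"dy": -2.51,"dz": 0,"ax": 0,"ay": 0,"az": 0,"gripper": 0},
    {"dx": 0.34,"dy": -2.72,"dz": 0,"ax": 0,"ay": 0,"az": 0,"gripper": 0},
  ],
)

```text
t: 6.87
ee_pos: [0.572, 0.0171, 0.0997]
eef_rot: [0.0, 0.208, 0.978, -0.0]
wrist_force: [0.7, 0.6, 4.9]
width: 0.0002
gripper_force: 2.5
```

Call:
arm_command(
  steps=[
    {"dx": 0.11,"dy": -0.2,"dz": 0,"ax": 0,"ay": 0,"az": 0,"gripper": 0},
    {"dx": 0.24,"dy": -0.4,"dz": 0,"ax": 0,"ay": 0,"az": 0,"gripper": 0},
    {"dx": 0.38,"dy": -0.59,"dz": 0,"ax": 0,"ay": 0,"az": 0,"gripper": 0},
    {"dx": 0.53,"dy": -0.77,"dz": 0,"ax": 0,"ay": 0,"az": 0,"gripper": 0},
    {"dx": 0.68,"dy": -0.94,"dz": 0,"ax": 0,"ay": 0,"az": 0,"gripper": 0},
    {"dx": 0.85,"dy": -1.1,"dz": 0,"ax": 0,"ay": 0,"az": 0,"gripper": 0},
    {"dx": 1.03,"dy": -1.25,"dz": 0,"ax": 0,"ay": 0,"az": 0,"gripper": 0},
    {"dx": 1.22,"dy": -1.39,"dz": 0,"ax": 0,"ay": 0,"az": 0,"gripper": 0},
    {"dx": 1.41,"dy": -1.52,"dz": 0,"ax": 0,"ay": 0,"az": 0,"gripper": 0},
    {"dx": 1.61,"dy": -1.64,"dz": 0,"ax": 0,"ay": 0,"az": 0,"gripper": 0},
    {"dx": 1.82,"dy": -1.75,"dz": 0,"ax": 0,"ay": 0,"az": 0,"gripper": 0},
    {"dx": 2.04,"dy": -1.84,"dz": 0,"ax": 0,"ay": 0,"az": 0,"gripper": 0},
  ],
)

```text
t: 7.87
ee_pos: [0.5458, 0.0088, 0.0998]
eef_rot: [0.0, 0.208, 0.978, -0.0]
wrist_force: [0.9, 0.1, 5.0]
width: 0.0008
gripper_force: 2.5
```

Call:
arm_command(
  steps=[
    {"dx": 0.22,"dy": -0.08,"dz": 0,"ax": 0,"ay": 0,"az": 0,"gripper": 0},
    {"dx": 0.44,"dy": -0.15,"dz": 0,"ax": 0,"ay": 0,"az": 0,"gripper": 0},
    {"dx": 0.67,"dy": -0.2,"dz": 0,"ax": 0,"ay": 0,"az": 0,"gripper": 0},
    {"dx": 0.9,"dy": -0.24,"dz": 0,"ax": 0,"ay": 0,"az": 0,"gripper": 0},
    {"dx": 1.13,"dy": -0.26,"dz": 0,"ax": 0,"ay": 0,"az": 0,"gripper": 0},
    {"dx": 1.37,"dy": -0.28,"dz": 0,"ax": 0,"ay": 0,"az": 0,"gripper": 0},
    {"dx": 1.6,"dy": -0.27,"dz": 0,"ax": 0,"ay": 0,"az": 0,"gripper": 0},
    {"dx": 1.83,"dy": -0.26,"dz": 0,"ax": 0,"ay": 0,"az": 0,"gripper": 0},
    {"dx": 2.06,"dy": -0.23,"dz": 0,"ax": 0,"ay": 0,"az": 0,"gripper": 0},
    {"dx": 2.29,"dy": -0.19,"dz": 0,"ax": 0,"ay": 0,"az": 0,"gripper": 0},
    {"dx": 2.52,"dy": -0.13,"dz": 0,"ax": 0,"ay": 0,"az": 0,"gripper": 0},
    {"dx": 2.74,"dy": -0.06,"dz": 0,"ax": 0,"ay": 0,"az": 0,"gripper": 0},
  ],
)

```text
t: 8.87
ee_pos: [0.5204, 0.0196, 0.0997]
eef_rot: [0.0, 0.208, 0.978, -0.0]
wrist_force: [-0.1, -0.2, 5.5]
width: 0.0004
gripper_force: 2.6
```

Call:
arm_command(
  steps=[
    {"dx": 0.22,"dy": 0.08,"dz": 0,"ax": 0,"ay": 0,"az": 0,"gripper": 0},
    {"dx": 0.43,"dy": 0.18,"dz": 0,"ax": 0,"ay": 0,"az": 0,"gripper": 0},
    {"dx": 0.64,"dy": 0.29,"dz": 0,"ax": 0,"ay": 0,"az": 0,"gripper": 0},
    {"dx": 0.84,"dy": 0.41,"dz": 0,"ax": 0,"ay": 0,"az": 0,"gripper": 0},
    {"dx": 1.03,"dy": 0.54,"dz": 0,"ax": 0,"ay": 0,"az": 0,"gripper": 0},
    {"dx": 1.21,"dy": 0.68,"dz": 0,"ax": 0,"ay": 0,"az": 0,"gripper": 0},
    {"dx": 1.36,"dy": 0.81,"dz": 0,"ax": 0,"ay": 0,"az": 0,"gripper": 0},
    {"dx": 1.45,"dy": 0.89,"dz": 0,"ax": 0,"ay": 0,"az": 0,"gripper": 0},
    {"dx": 1.47,"dy": 0.92,"dz": 0,"ax": 0,"ay": 0,"az": 0,"gripper": 0},
    {"dx": 1.47,"dy": 0.92,"dz": 0,"ax": 0,"ay": 0,"az": 0,"gripper": 0},
    {"dx": 1.47,"dy": 0.92,"dz": 0,"ax": 0,"ay": 0,"az": 0,"gripper": 0},
  ],
)

```text
t: 9.78
ee_pos: [0.5108, 0.0339, 0.0997]
eef_rot: [0.0, 0.208, 0.978, -0.0]
wrist_force: [-0.7, -0.6, 6.3]
width: 0.0005
gripper_force: 2.8
```

```bash
python3 ang.py pics/r2.png
```

```text
9.8333 [(53, 0.67), (56, 0.67), (55, 0.67), (54, 0.67), (52, 0.65), (51, 0.64)]
```

View pics/r2.png

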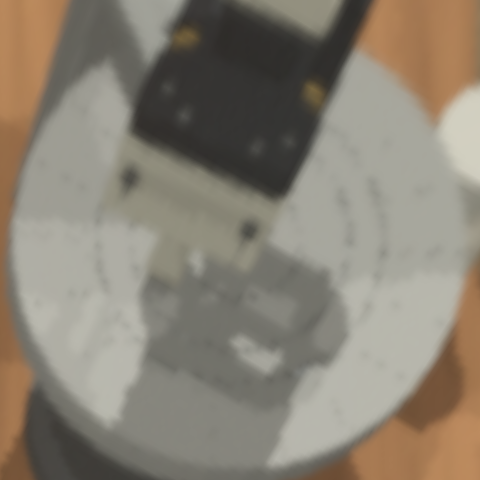

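The gripper hides the bracket region in this view. I'll lift off and go toward the pin, then check the alignment.

Call:
arm_command(
  steps=[
    {"dx": 0,"dy": 0,"dz": -0.3,"ax": 0,"ay": 0,"az": 0,"gripper": 0},
    {"dx": 0,"dy": 0,"dz": -1.5,"ax": 0,"ay": 0,"az": 0,"gripper": 0},
    {"dx": 0,"dy": 0,"dz": -4,"ax": 0,"ay": 0,"az": 0,"gripper": 0},
    {"dx": -0.5,"dy": -1,"dz": -7.5,"ax": 0,"ay": 0,"az": 0,"gripper": 0},
    {"dx": -2,"dy": -3.5,"dz": -10.5,"ax": 0,"ay": 0,"az": 0,"gripper": 0},
    {"dx": -3.7,"dy": -6.6,"dz": -12,"ax": 0,"ay": 0,"az": 0,"gripper": 0},
    {"dx": -5.5,"dy": -9.8,"dz": -12,"ax": 0,"ay": 0,"az": 0,"gripper": 0},
    {"dx": -7.3,"dy": -13,"dz": -12,"ax": 0,"ay": 0,"az": 0,"gripper": 0.55},
    {"dx": -9,"dy": -16.2,"dz": -12,"ax": 0,"ay": 0,"az": 0,"gripper": 0.55},
    {"dx": -10.8,"dy": -19.4,"dz": -12,"ax": 0,"ay": 0,"az": 0,"gripper": 0.55},
    {"dx": -12.6,"dy": -22.6,"dz": -12,"ax": 0,"ay": 0,"az": 0,"gripper": 0.55},
    {"dx": -14,"dy": -25,"dz": -12,"ax": 0,"ay": 0,"az": 0,"gripper": 0.55},
  ],
)

```text
t: 10.83
ee_pos: [0.5363, -0.254, 0.2202]
eef_rot: [-0.0, 0.209, 0.978, -0.0]
wrist_force: [0.8, 0.2, -0.1]
width: 0.0295
gripper_force: 0.0
```

```bash
python3 ang.py pics/r3.png
python3 - <<'E'
from h import *
b,d=optics.read_camera("top"); i=b[208-45:208+45,205-45:205+45]
j=cv2.imread("pics/r3.png"); cv2.imwrite("pics/c3.png",np.hstack([cv2.resize(i,(480,480),interpolation=2)[:, :320],j]))
P=cloud("top",d); 
# colour/geometry of pin flange: refine pin centre via side & top
s=ctrl.get_state(); print(s["t"],s["ee_pos"],s["width"])
E
```

```text
10.8833 [(121, 0.74), (122, 0.71), (120, 0.65), (119, 0.58), (123, 0.58), (124, 0.26)]
10.9333 [ 0.53637387 -0.254709    0.21961244] 0.03715033578583077
```

View pics/c3.png

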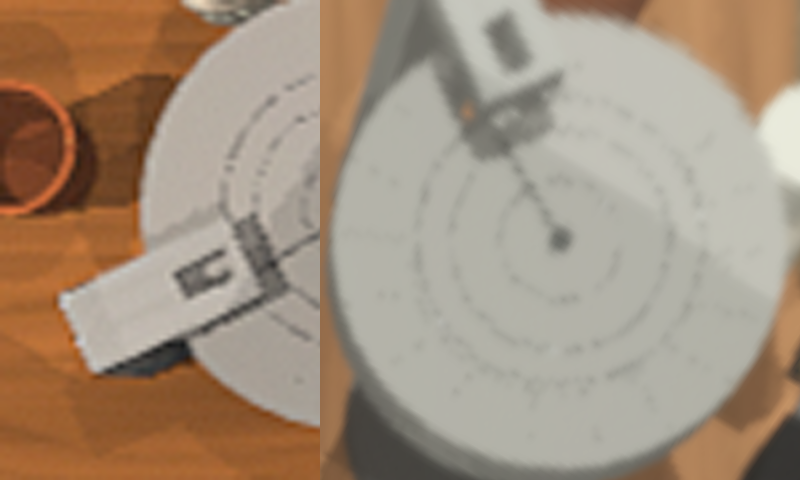

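The line is at about 121°, so the wheel has to go about 8° clockwise to reach 113.6°. I'm going back to touch it again at the first spot.

Call:
arm_command(
  steps=[
    {"dx": 0.8,"dy": 3,"dz": 0,"ax": 0,"ay": 0,"az": 0,"gripper": 0},
    {"dx": 1.7,"dy": 6,"dz": 0,"ax": 0,"ay": 0,"az": 0,"gripper": 0},
    {"dx": 2.6,"dy": 9.4,"dz": 0,"ax": 0,"ay": 0,"az": 0,"gripper": 0},
    {"dx": 3.6,"dy": 12.8,"dz": 0,"ax": 0,"ay": 0,"az": 0,"gripper": 0},
    {"dx": 4.5,"dy": 16.2,"dz": 0.5,"ax": 0,"ay": 0,"az": 0,"gripper": 0},
    {"dx": 5.5,"dy": 19.6,"dz": 1.5,"ax": 0,"ay": 0,"az": 0,"gripper": 0},
    {"dx": 6.5,"dy": 23,"dz": 3,"ax": 0,"ay": 0,"az": 0,"gripper": 0},
    {"dx": 7.5,"dy": 26.5,"dz": 5,"ax": 0,"ay": 0,"az": 0,"gripper": 0},
    {"dx": 8.2,"dy": 29,"dz": 7,"ax": 0,"ay": 0,"az": 0,"gripper": 0},
    {"dx": 8.6,"dy": 30.4,"dz": 8.5,"ax": 0,"ay": 0,"az": 0,"gripper": 0},
    {"dx": 8.65,"dy": 30.8,"dz": 9.5,"ax": 0,"ay": 0,"az": 0,"gripper": 0},
    {"dx": 8.65,"dy": 30.8,"dz": 10,"ax": 0,"ay": 0,"az": 0,"gripper": 0},
  ],
)

```text
t: 11.93
ee_pos: [0.5827, 0.0663, 0.1186]
eef_rot: [-0.001, 0.207, 0.978, -0.0]
wrist_force: [-0.2, 0.1, 0.0]
width: 0.0004
gripper_force: 0.0
```

Call:
arm_command(
  steps=[
    {"dx": 0,"dy": 0,"dz": 0.4,"ax": 0,"ay": 0,"az": 0,"gripper": 0},
    {"dx": 0,"dy": 0,"dz": 0.8,"ax": 0,"ay": 0,"az": 0,"gripper": 0},
    {"dx": 0,"dy": 0,"dz": 1.2,"ax": 0,"ay": 0,"az": 0,"gripper": 0},
    {"dx": 0,"dy": 0,"dz": 1.5,"ax": 0,"ay": 0,"az": 0,"gripper": 0},
    {"dx": 0,"dy": 0,"dz": 1.6,"ax": 0,"ay": 0,"az": 0,"gripper": 0},
    {"dx": 0,"dy": 0,"dz": 1.7,"ax": 0,"ay": 0,"az": 0,"gripper": 0},
    {"dx": 0,"dy": 0,"dz": 1.7,"ax": 0,"ay": 0,"az": 0,"gripper": 0},
  ],
)

```text
t: 12.52
ee_pos: [0.5834, 0.065, 0.1027]
eef_rot: [0.0, 0.208, 0.978, 0.0]
wrist_force: [-0.5, -0.8, 1.0]
width: 0.0009
gripper_force: 0.0
```

Call:
arm_command(
  steps=[
    {"dx": 0,"dy": 0,"dz": 0.1,"ax": 0,"ay": 0,"az": 0,"gripper": 0},
    {"dx": 0,"dy": 0,"dz": 0.18,"ax": 0,"ay": 0,"az": 0,"gripper": 0},
    {"dx": 0,"dy": 0,"dz": 0.24,"ax": 0,"ay": 0,"az": 0,"gripper": 0},
    {"dx": 0,"dy": 0,"dz": 0.27,"ax": 0,"ay": 0,"az": 0,"gripper": 0},
    {"dx": 0,"dy": 0,"dz": 0.29,"ax": 0,"ay": 0,"az": 0,"gripper": 0},
    {"dx": 0,"dy": 0,"dz": 0.29,"ax": 0,"ay": 0,"az": 0,"gripper": 0},
    {"dx": 0,"dy": 0,"dz": 0.29,"ax": 0,"ay": 0,"az": 0,"gripper": 0},
  ],
)

```text
t: 13.1
ee_pos: [0.5834, 0.0652, 0.0999]
eef_rot: [0.0, 0.208, 0.978, 0.0]
wrist_force: [-0.8, -0.6, 2.2]
width: 0.0002
gripper_force: 1.2
```

```bash
python3 ang.py; python3 -c "
from arc import *
arc(-8,1.5)"
```

```text
13.15 [(121, 0.62), (120, 0.58), (122, 0.53), (119, 0.38), (123, 0.38), (15, 0.17)]
[0.  0.1 2.3] 0.03961155374070063 25.299043304816614 10
[-0.01 -0.01] [-0.04 -0.03] [-0.09 -0.08] [-0.15 -0.13] [-0.2  -0.19] [-0.26 -0.24] [-0.31 -0.3 ] [-0.36 -0.35] [-0.38 -0.38] [-0.39 -0.39]
```

Call:
arm_command(
  steps=[
    {"dx": 0,"dy": 0,"dz": 0.02,"ax": 0,"ay": 0,"az": 0,"gripper": 0},
    {"dx": -0.02,"dy": -0.02,"dz": 0.02,"ax": 0,"ay": 0,"az": 0,"gripper": 0},
    {"dx": -0.06,"dy": -0.05,"dz": 0.02,"ax": 0,"ay": 0,"az": 0,"gripper": 0},
    {"dx": -0.12,"dy": -0.11,"dz": 0.02,"ax": 0,"ay": 0,"az": 0,"gripper": 0},
    {"dx": -0.18,"dy": -0.17,"dz": 0.02,"ax": 0,"ay": 0,"az": 0,"gripper": 0},
    {"dx": -0.24,"dy": -0.23,"dz": 0.02,"ax": 0,"ay": 0,"az": 0,"gripper": 0},
    {"dx": -0.3,"dy": -0.29,"dz": 0.02,"ax": 0,"ay": 0,"az": 0,"gripper": 0},
    {"dx": -0.34,"dy": -0.33,"dz": 0.02,"ax": 0,"ay": 0,"az": 0,"gripper": 0},
    {"dx": -0.36,"dy": -0.35,"dz": 0.02,"ax": 0,"ay": 0,"az": 0,"gripper": 0},
    {"dx": -0.36,"dy": -0.35,"dz": 0.02,"ax": 0,"ay": 0,"az": 0,"gripper": 0},
    {"dx": -0.36,"dy": -0.35,"dz": 0.02,"ax": 0,"ay": 0,"az": 0,"gripper": 0},
  ],
)

```text
t: 14.07
ee_pos: [0.5854, 0.0604, 0.0997]
eef_rot: [0.0, 0.208, 0.978, 0.0]
wrist_force: [-0.5, 0.1, 5.5]
width: 0.0004
gripper_force: 2.7
```

```bash
python3 ang.py pics/r4.png
```

```text
14.1167 [(114, 0.49), (115, 0.42), (113, 0.4), (112, 0.24), (116, 0.14), (111, 0.11)]
```

View pics/r4.png

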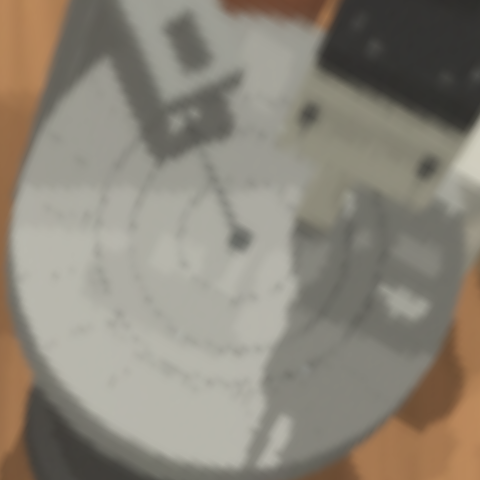

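The line now reads 114°, against a target of 113.6°, and the contact force stayed near 5 N. I'll refine the pin position from the saved images before lifting off.

Run:
```python
from h import *
for n in("top","side"):
    P=cloud(n,np.load(n+"0.npy"))
    s=(np.hypot(P[...,0]-.543,P[...,1]+.32)<.025)
    for lo,hi in((.098,.105),(.057,.0625)):
        t=s&(P[...,2]>lo)&(P[...,2]<hi); uv=np.argwhere(t)[:,::-1]
        zz=.1015 if lo>.09 else .059
        c=cv2.minEnclosingCircle(uv.astype(np.float32)); print(n,lo,t.sum(),np.median(P[t],0) if t.sum() else 0,ray(n,*uv.mean(0),zz)[:2],ray(n,*c[0],zz)[:2],c[1])
s=ctrl.get_state();print(s["ee_pos"])
```

```text
top 0.098 38 [ 0.54363057 -0.3221902   0.10234117] [ 0.54350706 -0.32195519] [ 0.54392357 -0.32226114] 3.6056511402130127
top 0.057 77 [ 0.53684416 -0.31284339  0.05823825] [ 0.53970104 -0.31566632] [ 0.54424031 -0.31989547] 8.806195259094238
side 0.098 87 [ 0.54400546 -0.32420252  0.10106411] [ 0.54342805 -0.32421731] [ 0.54249094 -0.32489743] 5.590270042419434
side 0.057 97 [ 0.53731903 -0.32999026  0.05845272] [ 0.53963315 -0.32796562] [ 0.54447137 -0.32367306] 9.013978004455566
[0.58538024 0.06044332 0.09973502]
```

Call:
arm_command(
  steps=[
    {"dx": 0,"dy": 0,"dz": -0.3,"ax": 0,"ay": 0,"az": 0,"gripper": 0},
    {"dx": 0,"dy": 0,"dz": -1.5,"ax": 0,"ay": 0,"az": 0,"gripper": 0},
    {"dx": 0,"dy": 0,"dz": -4,"ax": 0,"ay": 0,"az": 0,"gripper": 0},
    {"dx": -0.5,"dy": -1.5,"dz": -7.5,"ax": 0,"ay": 0,"az": 0,"gripper": 0},
    {"dx": -1.4,"dy": -4.5,"dz": -10.5,"ax": 0,"ay": 0,"az": 0,"gripper": 0.55},
    {"dx": -2.5,"dy": -8,"dz": -12,"ax": 0,"ay": 0,"az": 0,"gripper": 0.55},
    {"dx": -3.7,"dy": -11.6,"dz": -12,"ax": 0,"ay": 0,"az": 0,"gripper": 0.55},
    {"dx": -4.9,"dy": -15.2,"dz": -12,"ax": 0,"ay": 0,"az": 0,"gripper": 0.55},
    {"dx": -6,"dy": -18.8,"dz": -12,"ax": 0,"ay": 0,"az": 0,"gripper": 0.55},
    {"dx": -7.2,"dy": -22.4,"dz": -12,"ax": 0,"ay": 0,"az": 0,"gripper": 0.55},
    {"dx": -8.3,"dy": -26,"dz": -12,"ax": 0,"ay": 0,"az": 0,"gripper": 0.55},
    {"dx": -9.4,"dy": -29.5,"dz": -12,"ax": 0,"ay": 0,"az": 0,"gripper": 0.55},
  ],
)

```text
t: 15.12
ee_pos: [0.5501, -0.2491, 0.2204]
eef_rot: [0.0, 0.208, 0.978, -0.0]
wrist_force: [1.0, 0.5, 0.1]
width: 0.0485
gripper_force: 0.0
```

Call:
arm_command(
  steps=[
    {"dx": -0.8,"dy": -2.5,"dz": 0,"ax": 0,"ay": 0,"az": 0,"gripper": 0.55},
    {"dx": -1.5,"dy": -4.7,"dz": 0,"ax": 0,"ay": 0,"az": 0,"gripper": 0.55},
    {"dx": -2.1,"dy": -6.4,"dz": 1,"ax": 0,"ay": 0,"az": 0,"gripper": 0.55},
    {"dx": -2.35,"dy": -7.2,"dz": 3,"ax": 0,"ay": 0,"az": 0,"gripper": 0.55},
    {"dx": -2.35,"dy": -7.2,"dz": 5,"ax": 0,"ay": 0,"az": 0,"gripper": 0.55},
    {"dx": -2.35,"dy": -7.2,"dz": 7,"ax": 0,"ay": 0,"az": 0,"gripper": 0.55},
    {"dx": -2.35,"dy": -7.2,"dz": 8.5,"ax": 0,"ay": 0,"az": 0,"gripper": 0.55},
    {"dx": -2.35,"dy": -7.2,"dz": 9,"ax": 0,"ay": 0,"az": 0,"gripper": 0.55},
    {"dx": -2.35,"dy": -7.2,"dz": 9,"ax": 0,"ay": 0,"az": 0,"gripper": 0.55},
    {"dx": -2.35,"dy": -7.2,"dz": 9,"ax": 0,"ay": 0,"az": 0,"gripper": 0.55},
    {"dx": -2.35,"dy": -7.2,"dz": 9,"ax": 0,"ay": 0,"az": 0,"gripper": 0.55},
  ],
)

```text
t: 16.03
ee_pos: [0.5434, -0.3226, 0.1311]
eef_rot: [0.001, 0.208, 0.978, -0.0]
wrist_force: [-0.3, -0.5, 0.3]
width: 0.0511
gripper_force: 0.0
```

```bash
python3 - <<'E'
from h import *
b,_=optics.read_camera("side"); c=proj("side",[.5435,-.323,.1]).astype(int); print(c)
x0=max(c[0]-70,0);y0=c[1]-70
cv2.imwrite("pics/g.png",cv2.resize(b[y0:y0+140,x0:x0+140],(560,560),interpolation=2)); print(x0,y0)
s=ctrl.get_state();print(s["ee_pos"],s["width"],s["t"])
E
python3 ang.py
```

```text
[342 295]
272 225
[ 0.54340705 -0.32267645  0.13108657] 0.05080840523689312 16.0833
16.1333 [(119, 0.42), (120, 0.42), (121, 0.4), (118, 0.39), (288, 0.38), (289, 0.36)]
```

View pics/g.png

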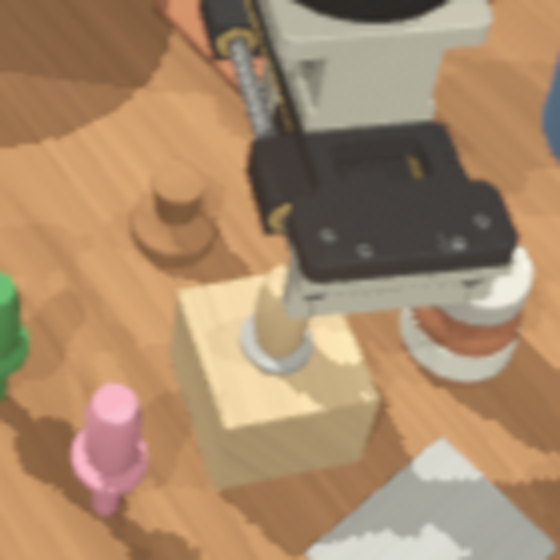

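The gripper hovers up and right of the pin (pin handle at crop (278,310)). I'll check by projection where the gripper should appear.

Run:
```python
from h import *
y=np.array([.4067,.9135,0]);x=np.array([-.9135,.4067,0]);c=np.array([.5434,-.3227,0])
f=lambda P:np.round((proj("side",P)-[272,225])*4)
for z in(.06,.101,.131,.19,.215,.25): print(z,f(c+[0,0,z]),f(c+[0,0,z]+.032*y),f(c+[0,0,z]-.032*y))
P=cloud("side",optics.read_camera("side")[1])
s=(np.hypot(P[...,0]-.543,P[...,1]+.32)<.09)&(P[...,2]>.125)
Q=P[s]-c; 
for lo in np.arange(.125,.3,.015):
    q=Q[(Q[:,2]>lo)&(Q[:,2]<=lo+.015)]
    if len(q): print(round(lo,3),len(q),np.round([(q@x).min(),(q@x).max(),(q@y).min(),(q@y).max()],3))
```

```text
0.06 [271. 334.] [254. 273.] [289. 400.]
0.101 [282. 282.] [264. 220.] [302. 348.]
0.131 [291. 241.] [272. 179.] [312. 308.]
0.19 [310. 152.] [289.  90.] [333. 220.]
0.215 [319. 111.] [297.  48.] [343. 179.]
0.25 [333.  49.] [309. -13.] [358. 118.]
0.17 23 [-0.     0.01   0.024  0.039]
0.185 31 [0.007 0.011 0.024 0.044]
0.2 5 [-0.013  0.032 -0.086  0.078]
0.215 333 [-0.017  0.038 -0.087  0.085]
0.23 781 [-0.034  0.038 -0.081  0.085]
0.245 1437 [-0.034  0.037 -0.088  0.085]
0.26 288 [-0.02   0.025 -0.042 -0.012]
0.275 236 [-0.018  0.023 -0.042 -0.027]
0.29 680 [-0.034  0.037 -0.042  0.012]
```

Projection and depth confirm the gripper is centred; what I saw is the near end of its body. Now the descent and grip.

Call:
arm_command(
  steps=[
    {"dx": 0,"dy": 0,"dz": 1,"ax": 0,"ay": 0,"az": 0,"gripper": 0.55},
    {"dx": 0,"dy": 0,"dz": 2.5,"ax": 0,"ay": 0,"az": 0,"gripper": 0.55},
    {"dx": 0,"dy": 0,"dz": 4,"ax": 0,"ay": 0,"az": 0,"gripper": 0.55},
    {"dx": 0,"dy": 0,"dz": 5.5,"ax": 0,"ay": 0,"az": 0,"gripper": 0.55},
    {"dx": 0,"dy": 0,"dz": 6.4,"ax": 0,"ay": 0,"az": 0,"gripper": 0.55},
    {"dx": 0,"dy": 0,"dz": 6.7,"ax": 0,"ay": 0,"az": 0,"gripper": 0.55},
    {"dx": 0,"dy": 0,"dz": 6.7,"ax": 0,"ay": 0,"az": 0,"gripper": 0.4},
    {"dx": 0,"dy": 0,"dz": 6.7,"ax": 0,"ay": 0,"az": 0,"gripper": 0.3},
    {"dx": 0,"dy": 0,"dz": 6.7,"ax": 0,"ay": 0,"az": 0,"gripper": 0.15},
    {"dx": 0,"dy": 0,"dz": 6.7,"ax": 0,"ay": 0,"az": 0,"gripper": 0.15},
    {"dx": 0,"dy": 0,"dz": 6.7,"ax": 0,"ay": 0,"az": 0,"gripper": 0.15},
    {"dx": 0,"dy": 0,"dz": 6.7,"ax": 0,"ay": 0,"az": 0,"gripper": 0.15},
  ],
  squeeze=20,
)

```text
t: 17.18
ee_pos: [0.5432, -0.3226, 0.0632]
eef_rot: [0.0, 0.208, 0.978, -0.0]
wrist_force: [0.2, -0.7, 4.4]
width: 0.0232
gripper_force: 20.0
```

```bash
python3 - <<'E'
from h import *
s=ctrl.get_state();print(s["t"],s["ee_pos"],s["width"],s["gripper_force"],s["wrist_force"])
E
python3 ang.py pics/r5.png
```

```text
17.1833 [ 0.5431726  -0.32263807  0.06324547] 0.023219088378844798 20.00041063001845 [ 0.18145437 -0.65343751  4.37999071]
17.2333 [(0, 0.0), (1, 0.0), (2, 0.0), (3, 0.0), (4, 0.0), (5, 0.0)]
```

Call:
arm_command(
  steps=[
    {"dx": 0,"dy": 0,"dz": -0.5,"ax": 0,"ay": 0,"az": 0,"gripper": 0.15},
    {"dx": 0,"dy": 0,"dz": -1.5,"ax": 0,"ay": 0,"az": 0,"gripper": 0.15},
    {"dx": 0,"dy": 0,"dz": -3,"ax": 0,"ay": 0,"az": 0,"gripper": 0.15},
    {"dx": 0,"dy": 0,"dz": -5,"ax": 0,"ay": 0,"az": 0,"gripper": 0.15},
    {"dx": 0,"dy": 0,"dz": -7.5,"ax": 0,"ay": 0,"az": 0,"gripper": 0.15},
    {"dx": 0,"dy": 0,"dz": -10,"ax": 0,"ay": 0,"az": 0,"gripper": 0.15},
    {"dx": 0,"dy": 0,"dz": -13,"ax": 0,"ay": 0,"az": 0,"gripper": 0.15},
    {"dx": 0,"dy": 0,"dz": -15.5,"ax": 0,"ay": 0,"az": 0,"gripper": 0.15},
    {"dx": 0,"dy": 0,"dz": -17,"ax": 0,"ay": 0,"az": 0,"gripper": 0.15},
    {"dx": 0,"dy": 0,"dz": -17,"ax": 0,"ay": 0,"az": 0,"gripper": 0.15},
    {"dx": 0,"dy": 0,"dz": -17,"ax": 0,"ay": 0,"az": 0,"gripper": 0.15},
    {"dx": 0,"dy": 0,"dz": -17,"ax": 0,"ay": 0,"az": 0,"gripper": 0.15},
  ],
)

```text
t: 18.23
ee_pos: [0.5426, -0.3222, 0.231]
eef_rot: [-0.001, 0.208, 0.978, 0.0]
wrist_force: [0.4, 0.6, -1.5]
width: 0.0235
gripper_force: 20.0
```

```bash
python3 - <<'E'
from h import *
s=ctrl.get_state();p=np.array(s["ee_pos"]);print(s["t"],p,s["width"],s["wrist_force"])
b,d=optics.read_camera("side"); t,_=optics.read_camera("top")
P=cloud("side",d)-p
for a,e,n in((-.006,.004,"flange"),(-.05,-.008,"shank"),(.0,.02,"handle")):
    m=(np.hypot(P[...,0],P[...,1])<.03)&(P[...,2]>a-.0)&(P[...,2]<e); print(n,m.sum(),P[m].mean(0) if m.any() else 0)
c=proj("side",p-[0,0,.03]).astype(int); x0,y0=c-50; print("side crop",x0,y0,proj("side",p),proj("side",p-[0,0,.053]))
A=cv2.resize(b[y0:y0+100,x0:x0+100],(400,400),interpolation=2)
B=cv2.resize(t[163:253,160:250],(400,400),interpolation=2)
cv2.imwrite("pics/h.png",np.hstack([A,B]))
E
python3 ang.py
```

```text
18.2333 [ 0.5425699  -0.32224608  0.23102845] 0.023508502421163743 [ 0.36725746  0.56677581 -1.46372188]
flange 67 [-0.00844375  0.00518908 -0.00272284]
shank 97 [-0.00293017 -0.00410583 -0.03202075]
handle 113 [-0.00814189  0.00509453  0.01063467]
side crop 299 208 [352.68084119 245.8944667 ] [347.97457486 267.80070676]
18.3833 [(114, 0.82), (113, 0.81), (115, 0.81), (116, 0.65), (112, 0.6), (111, 0.29)]
```

View pics/h.png

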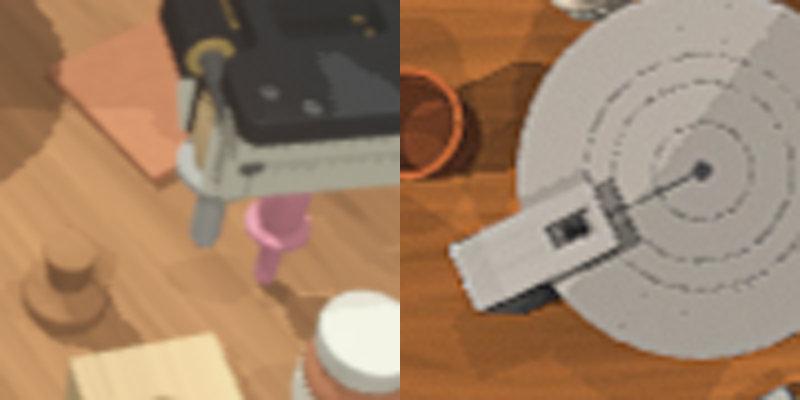

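The pin hangs straight in the gripper, with its shank tip at crop (205,240). In the top view the line runs into the bracket and the slot is at about crop (572,228). Next I'll measure the slot in both views.

Run:
```python
from h import *
W=np.array([.5476,.0483]); th=np.radians(113.6); Y=np.array([np.cos(th),np.sin(th)]); X=np.array([Y[1],-Y[0]])
out=[]
for n in("top","side"):
    b,_=optics.read_camera(n)
    C=np.float32([[-.03,.055],[.03,.055],[.03,.165],[-.03,.165]])
    src=np.float32([proj(n,[*(W+c[0]*X+c[1]*Y),.116]) for c in C]); dst=np.float32([[(c[0]+.03)*4000,(c[1]-.055)*4000] for c in C])
    i=cv2.warpPerspective(b,cv2.getPerspectiveTransform(src,dst),(240,440),flags=2); g=cv2.cvtColor(i,6)
    sub=cv2.GaussianBlur(g,(7,7),0)[56:184,60:180]; t,_=cv2.threshold(sub,0,255,cv2.THRESH_OTSU)
    m=(sub<t).astype(np.uint8); k,l,st,ce=cv2.connectedComponentsWithStats(m); j=1+np.argmax(st[1:,4])
    x,y,w,h,a=st[j]; print(n,"otsu",t,"slot x %.4f..%.4f y %.4f..%.4f"%((x+60)/4000-.03,(x+w+60)/4000-.03,(y+56)/4000+.055,(y+h+56)/4000+.055))
    # arm edges from brightness rows
    out.append(cv2.flip(i,0))
cv2.imwrite("pics/slot.png",np.hstack(out))
print(W+.085*Y)
```

```text
top otsu 126.0 slot x -0.0077..0.0088 y 0.0715..0.0993
side otsu 167.0 slot x -0.0080..0.0080 y 0.0705..0.0990
[0.51357033 0.12619083]
```

View pics/slot.png

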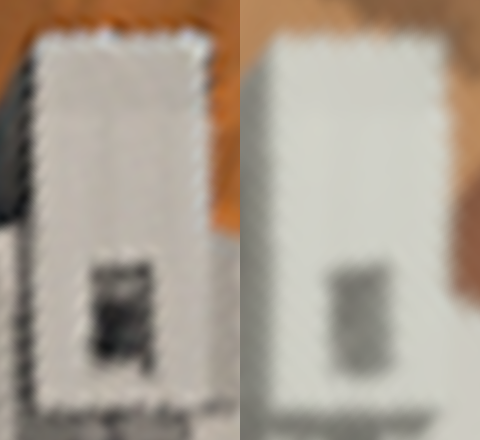

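Both views put the slot centre at (0.5136, 0.1262), and the hole shows beneath it. Carrying the pin over now.

Call:
arm_command(
  steps=[
    {"dx": 0.5,"dy": 1,"dz": 0,"ax": 0,"ay": 0,"az": 0,"gripper": 0.15},
    {"dx": 1.6,"dy": 3,"dz": 0,"ax": 0,"ay": 0,"az": 0,"gripper": 0.15},
    {"dx": 3.2,"dy": 6,"dz": 0,"ax": 0,"ay": 0,"az": 0,"gripper": 0.15},
    {"dx": 4.7,"dy": 9,"dz": 0,"ax": 0,"ay": 0,"az": 0,"gripper": 0.15},
    {"dx": 6.3,"dy": 12,"dz": 0,"ax": 0,"ay": 0,"az": 0,"gripper": 0.15},
    {"dx": 7.9,"dy": 15,"dz": 0,"ax": 0,"ay": 0,"az": 0,"gripper": 0.15},
    {"dx": 9.5,"dy": 18,"dz": 0,"ax": 0,"ay": 0,"az": 0,"gripper": 0.15},
    {"dx": 11.1,"dy": 21,"dz": 0,"ax": 0,"ay": 0,"az": 0,"gripper": 0.15},
    {"dx": 12.6,"dy": 24,"dz": 0,"ax": 0,"ay": 0,"az": 0,"gripper": 0.15},
    {"dx": 14.2,"dy": 27,"dz": 0,"ax": 0,"ay": 0,"az": 0,"gripper": 0.15},
    {"dx": 15.8,"dy": 30,"dz": 0,"ax": 0,"ay": 0,"az": 0,"gripper": 0.15},
    {"dx": 17.4,"dy": 33,"dz": 0,"ax": 0,"ay": 0,"az": 0,"gripper": 0.15},
  ],
)

```text
t: 19.48
ee_pos: [0.5176, 0.0519, 0.2325]
eef_rot: [0.0, 0.208, 0.978, 0.0]
wrist_force: [0.1, -0.0, -1.1]
width: 0.0231
gripper_force: 20.0
```

Call:
arm_command(
  steps=[
    {"dx": 1.3,"dy": 2.5,"dz": 0,"ax": 0,"ay": 0,"az": 0,"gripper": 0.15},
    {"dx": 2.5,"dy": 4.7,"dz": 0,"ax": 0,"ay": 0,"az": 0,"gripper": 0.15},
    {"dx": 3.2,"dy": 6.2,"dz": 0,"ax": 0,"ay": 0,"az": 0,"gripper": 0.15},
    {"dx": 3.58,"dy": 6.82,"dz": 1,"ax": 0,"ay": 0,"az": 0,"gripper": 0.15},
    {"dx": 3.58,"dy": 6.82,"dz": 2.5,"ax": 0,"ay": 0,"az": 0,"gripper": 0.15},
    {"dx": 3.58,"dy": 6.82,"dz": 4,"ax": 0,"ay": 0,"az": 0,"gripper": 0.15},
    {"dx": 3.58,"dy": 6.82,"dz": 5,"ax": 0,"ay": 0,"az": 0,"gripper": 0.15},
    {"dx": 3.58,"dy": 6.82,"dz": 5.3,"ax": 0,"ay": 0,"az": 0,"gripper": 0.15},
    {"dx": 3.58,"dy": 6.82,"dz": 5.3,"ax": 0,"ay": 0,"az": 0,"gripper": 0.15},
    {"dx": 3.58,"dy": 6.82,"dz": 5.3,"ax": 0,"ay": 0,"az": 0,"gripper": 0.15},
    {"dx": 3.58,"dy": 6.82,"dz": 5.3,"ax": 0,"ay": 0,"az": 0,"gripper": 0.15},
  ],
)

```text
t: 20.4
ee_pos: [0.514, 0.1263, 0.1802]
eef_rot: [0.0, 0.209, 0.978, 0.0]
wrist_force: [0.1, -0.7, -0.6]
width: 0.0238
gripper_force: 20.0
```

Run:
```python
from h import *
s=ctrl.get_state();p=np.array(s["ee_pos"]);print(s["t"],p,s["width"],s["wrist_force"])
b,d=optics.read_camera("side")
P=cloud("side",d)-p
m=(np.hypot(P[...,0],P[...,1])<.02)&(P[...,2]>-.05)&(P[...,2]<-.008); print(m.sum(),P[m].mean(0) if m.any() else 0)
v=np.array(optics.camera_info("side")["position"])[:2]-p[:2]; v/=np.linalg.norm(v); print("expect surf",v*.0047)
c=proj("side",p-[0,0,.04]).astype(int); x0,y0=c-50; print(x0,y0,(proj("side",p-[0,0,.053])-[x0,y0])*5,(proj("side",[.5136,.1262,.116])-[x0,y0])*5)
cv2.imwrite("pics/k.png",cv2.resize(b[y0:y0+100,x0:x0+100],(500,500),interpolation=2))
print(tool([.5134-p[0],.1266-p[1],0]))
```

```text
20.4 [0.51396143 0.12632051 0.18021048] 0.023767489087158495 [ 0.1369477  -0.72460199 -0.5632939 ]
59 [-0.00061584 -0.00509404 -0.03059235]
expect surf [-0.00166557 -0.00439498]
165 100 [256.57683659 275.6289275 ] [258.1746268  294.76368905]
[ 6.26605304e-02  2.60784134e-03 -5.17167037e-05]
```

View pics/k.png

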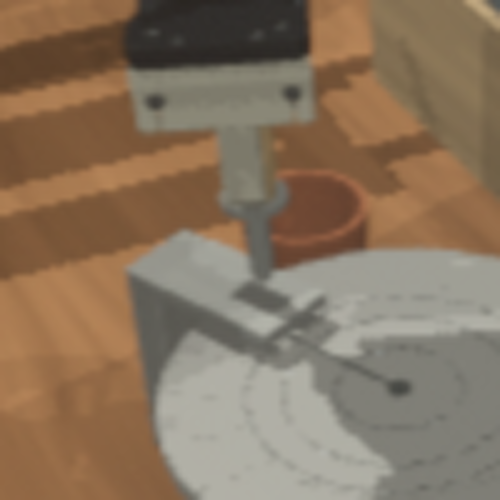

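The pin tip at (262,275) stands over the slot, about 1 mm to the right. I'll shift it slightly and go down with force checks.

Call:
arm_command(
  steps=[
    {"dx": 0.12,"dy": 0,"dz": 0,"ax": 0,"ay": 0,"az": 0,"gripper": 0.15},
    {"dx": 0.12,"dy": 0,"dz": 0.3,"ax": 0,"ay": 0,"az": 0,"gripper": 0.15},
    {"dx": 0.12,"dy": 0,"dz": 0.7,"ax": 0,"ay": 0,"az": 0,"gripper": 0.15},
    {"dx": 0.12,"dy": 0,"dz": 1.0,"ax": 0,"ay": 0,"az": 0,"gripper": 0.15},
    {"dx": 0.12,"dy": 0,"dz": 1.2,"ax": 0,"ay": 0,"az": 0,"gripper": 0.15},
    {"dx": 0.12,"dy": 0,"dz": 1.4,"ax": 0,"ay": 0,"az": 0,"gripper": 0.15},
    {"dx": 0.12,"dy": 0,"dz": 1.6,"ax": 0,"ay": 0,"az": 0,"gripper": 0.15},
    {"dx": 0.12,"dy": 0,"dz": 1.8,"ax": 0,"ay": 0,"az": 0,"gripper": 0.15},
    {"dx": 0.12,"dy": 0,"dz": 1.8,"ax": 0,"ay": 0,"az": 0,"gripper": 0.15},
  ],
)

```text
t: 21.2
ee_pos: [0.5124, 0.1271, 0.1611]
eef_rot: [-0.0, 0.208, 0.978, -0.0]
wrist_force: [-0.2, 0.4, -0.8]
width: 0.0228
gripper_force: 20.0
```

Call:
arm_command(
  steps=[
    {"dx": 0,"dy": 0,"dz": 0.2,"ax": 0,"ay": 0,"az": 0,"gripper": 0.15},
    {"dx": 0,"dy": 0,"dz": 0.4,"ax": 0,"ay": 0,"az": 0,"gripper": 0.15},
    {"dx": 0,"dy": 0,"dz": 0.6,"ax": 0,"ay": 0,"az": 0,"gripper": 0.15},
    {"dx": 0,"dy": 0,"dz": 0.75,"ax": 0,"ay": 0,"az": 0,"gripper": 0.15},
    {"dx": 0,"dy": 0,"dz": 0.85,"ax": 0,"ay": 0,"az": 0,"gripper": 0.15},
    {"dx": 0,"dy": 0,"dz": 0.95,"ax": 0,"ay": 0,"az": 0,"gripper": 0.15},
    {"dx": 0,"dy": 0,"dz": 1.05,"ax": 0,"ay": 0,"az": 0,"gripper": 0.15},
  ],
)

```text
t: 21.78
ee_pos: [0.5125, 0.1272, 0.151]
eef_rot: [-0.0, 0.208, 0.978, -0.0]
wrist_force: [1.1, -0.1, -1.0]
width: 0.0232
gripper_force: 20.0
```

Call:
arm_command(
  steps=[
    {"dx": 0,"dy": 0,"dz": 0.1,"ax": 0,"ay": 0,"az": 0,"gripper": 0.15},
    {"dx": 0,"dy": 0,"dz": 0.2,"ax": 0,"ay": 0,"az": 0,"gripper": 0.15},
    {"dx": 0,"dy": 0,"dz": 0.3,"ax": 0,"ay": 0,"az": 0,"gripper": 0.15},
    {"dx": 0,"dy": 0,"dz": 0.4,"ax": 0,"ay": 0,"az": 0,"gripper": 0.15},
    {"dx": 0,"dy": 0,"dz": 0.5,"ax": 0,"ay": 0,"az": 0,"gripper": 0.15},
    {"dx": 0,"dy": 0,"dz": 0.6,"ax": 0,"ay": 0,"az": 0,"gripper": 0.15},
    {"dx": 0,"dy": 0,"dz": 0.7,"ax": 0,"ay": 0,"az": 0,"gripper": 0.15},
  ],
)

```text
t: 22.37
ee_pos: [0.5125, 0.1271, 0.1439]
eef_rot: [-0.0, 0.208, 0.978, -0.0]
wrist_force: [0.5, 0.4, -0.6]
width: 0.0235
gripper_force: 20.0
```

Tip at 0.091 and still free, so it is in the hole. Lowering to just above home.

Call:
arm_command(
  steps=[
    {"dx": 0,"dy": 0,"dz": 0.2,"ax": 0,"ay": 0,"az": 0,"gripper": 0.15},
    {"dx": 0,"dy": 0,"dz": 0.5,"ax": 0,"ay": 0,"az": 0,"gripper": 0.15},
    {"dx": 0,"dy": 0,"dz": 0.8,"ax": 0,"ay": 0,"az": 0,"gripper": 0.15},
    {"dx": 0,"dy": 0,"dz": 1.1,"ax": 0,"ay": 0,"az": 0,"gripper": 0.15},
    {"dx": 0,"dy": 0,"dz": 1.4,"ax": 0,"ay": 0,"az": 0,"gripper": 0.15},
    {"dx": 0,"dy": 0,"dz": 1.6,"ax": 0,"ay": 0,"az": 0,"gripper": 0.15},
    {"dx": 0,"dy": 0,"dz": 1.75,"ax": 0,"ay": 0,"az": 0,"gripper": 0.15},
    {"dx": 0,"dy": 0,"dz": 1.85,"ax": 0,"ay": 0,"az": 0,"gripper": 0.15},
    {"dx": 0,"dy": 0,"dz": 1.85,"ax": 0,"ay": 0,"az": 0,"gripper": 0.15},
  ],
)

```text
t: 23.12
ee_pos: [0.5125, 0.1272, 0.1253]
eef_rot: [-0.0, 0.208, 0.978, -0.0]
wrist_force: [0.6, 0.3, -0.4]
width: 0.0236
gripper_force: 20.0
```

Call:
arm_command(
  steps=[
    {"dx": 0,"dy": 0,"dz": 0.05,"ax": 0,"ay": 0,"az": 0,"gripper": 0.15},
    {"dx": 0,"dy": 0,"dz": 0.1,"ax": 0,"ay": 0,"az": 0,"gripper": 0.15},
    {"dx": 0,"dy": 0,"dz": 0.12,"ax": 0,"ay": 0,"az": 0,"gripper": 0.15},
    {"dx": 0,"dy": 0,"dz": 0.12,"ax": 0,"ay": 0,"az": 0,"gripper": 0.15},
  ],
)

```text
t: 23.45
ee_pos: [0.5125, 0.1272, 0.1243]
eef_rot: [-0.0, 0.208, 0.978, 0.0]
wrist_force: [-0.5, -0.8, -0.1]
width: 0.0233
gripper_force: 20.0
```

Call:
arm_command(
  steps=[
    {"dx": 0,"dy": 0,"dz": 0.04,"ax": 0,"ay": 0,"az": 0,"gripper": 0.15},
    {"dx": 0,"dy": 0,"dz": 0.04,"ax": 0,"ay": 0,"az": 0,"gripper": 0.25},
    {"dx": 0,"dy": 0,"dz": 0.04,"ax": 0,"ay": 0,"az": 0,"gripper": 0.35},
    {"dx": 0,"dy": 0,"dz": 0.04,"ax": 0,"ay": 0,"az": 0,"gripper": 0.5},
    {"dx": 0,"dy": 0,"dz": 0.04,"ax": 0,"ay": 0,"az": 0,"gripper": 0.55},
    {"dx": 0,"dy": 0,"dz": 0,"ax": 0,"ay": 0,"az": 0,"gripper": 0.55},
    {"dx": 0,"dy": 0,"dz": -1,"ax": 0,"ay": 0,"az": 0,"gripper": 0.55},
    {"dx": 0,"dy": 0,"dz": -3,"ax": 0,"ay": 0,"az": 0,"gripper": 0.55},
    {"dx": 0,"dy": 0,"dz": -6,"ax": 0,"ay": 0,"az": 0,"gripper": 0.55},
    {"dx": 0,"dy": 0,"dz": -9,"ax": 0,"ay": 0,"az": 0,"gripper": 0.55},
    {"dx": 0,"dy": 0,"dz": -12,"ax": 0,"ay": 0,"az": 0,"gripper": 0.55},
    {"dx": 0,"dy": 0,"dz": -15,"ax": 0,"ay": 0,"az": 0,"gripper": 0.55},
  ],
)

```text
t: 24.45
ee_pos: [0.5122, 0.1271, 0.2767]
eef_rot: [0.0, 0.208, 0.978, 0.0]
wrist_force: [0.1, 0.0, 0.2]
width: 0.0515
gripper_force: 0.0
```

Call:
arm_command(
  steps=[
    {"dx": 0,"dy": 0,"dz": -2,"ax": 0,"ay": 0,"az": 0,"gripper": 0.55},
    {"dx": 0,"dy": 0,"dz": -2,"ax": 0,"ay": 0,"az": 0,"gripper": 0.55},
    {"dx": 0,"dy": 0,"dz": -2,"ax": 0,"ay": 0,"az": 0,"gripper": 0.55},
    {"dx": 0,"dy": 0,"dz": -2,"ax": 0,"ay": 0,"az": 0,"gripper": 0.55},
  ],
)

```text
t: 24.78
ee_pos: [0.5123, 0.1271, 0.2938]
eef_rot: [-0.0, 0.208, 0.978, -0.0]
wrist_force: [0.4, -0.0, -1.1]
width: 0.0512
gripper_force: 0.0
```

Run:
```python
from h import *
b,d=optics.read_camera("side"); P=cloud("side",d)
m=(np.hypot(P[...,0]-.5136,P[...,1]-.1262)<.016)&(P[...,2]>.118)&(P[...,2]<.22); print("top z",np.percentile(P[m][:,2],[50,95,99]))
h=m&(P[...,2]>.155);print(P[h].mean(0))
# expected handle top z .116+.025+.0215=.1625
c=proj("side",[.5136,.1262,.12]).astype(int); x0,y0=c-50
cv2.imwrite("pics/fin.png",cv2.resize(b[y0:y0+100,x0:x0+100],(500,500),interpolation=2))
```

```text
top z [0.14238033 0.16266414 0.16315604]
[0.51233543 0.12288418 0.16036133]
```

View pics/fin.png

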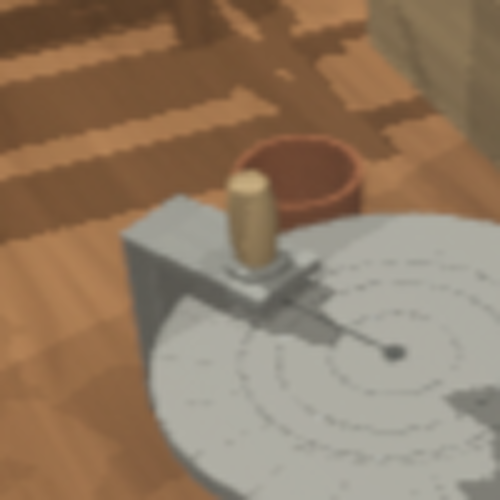

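The pin stands upright with its flange at (258,265) on the bracket. Its top is at 0.1627 m, against 0.1625 m expected for fully home, so I'm handing the job in.

```bash
python3 -c "
from bench import close_job
print(close_job())"
```

```text
the job is handed in; nothing more can be done
None
```

The wheel was stopped with about 5 N of touch and lined up under the slot, and the lock pin now stands upright and fully home through slot and hole; the job was handed in at about 25 s.

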